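# Stand the fallen price sign up again on the bread board

### The job

On the bakery's display board one of the three price signs has fallen over on its back. Without picking it up, push it with the fingers until it stands on its foot again, and slide it forward so that it stands square against the board's front rail, in the gap between the other two signs and facing the customers as they do. Leave the other signs and the loaves alone.

Things in the scene. Friction and masses are not known exactly. Their poses are not given: they have to be found in the camera images.
- sign: The fallen price sign, about 0.30 kg. Wooden foot 95 (x, front to rear) x 140 (y) x 24 mm high, rubber-shod; across it a black panel 4 mm thick, 130 mm wide, its top edge 118 mm above the underside, wheat ear chalked on its front. Ledge of the foot in front of the panel 53 mm deep, behind it 38 mm. Origin: centre of the underside; own z up the panel, x to its front, y along its width.
- sign_heel (a point): Middle of the rear lower edge of the fallen sign's foot (sign frame x -47.5, z 0 mm). At the start the sign lies on the rear upper edge of the foot and its panel's top edge, tilted back about 112 degrees, panel towards the robot with the drawn face up, underside towards the rail. Its own x turned level then differs by up to 0.3 rad from the board's x.
- sign_toe (a point): Middle of the front lower edge of that foot (sign frame x +47.5, z 0 mm), at the start about 97 mm above the board. Pushed here from the panel's side towards the rail, the sign first stands on the foot's rear face, then pivots on its heel with little slip; past its balance (about 60 degrees back) it comes down on its foot by itself, and the panel's front follows behind the pushing fingers.
- sign_top (a point): Middle of the panel's top edge (sign frame x -7.5, z 118 mm), at the start about 120 mm to the robot's side of the heel. The sign is bottom-heavy (centre of mass about 25 mm above its underside): standing, it slides when pushed low at the foot and can tip when pushed near this edge.
- board: Fixed oak display board, 340 (x) x 760 (y) x 20 mm thick, lying on the counter. Origin: centre of its underside; x points to the front (the customers' side, away from the robot), y along the rail. Along its front edge runs a rail 12 mm thick that rises 18 mm above the board's top.
- rail (a point): middle of the rail's inner face (the face towards the robot) at the level of the board's top: board frame x +150 mm, y 0, z +20 mm; axes as the board's
- sign_left: A sign like the fallen one, standing at the rail, at its left end (+y of the board) about 250 mm from the board's middle. Origin: centre of its underside, x to its front. Leave alone.
- sign_right: The same at the right end (-y). Leave alone.
- long_loaf: Oblong crusty loaf 210 x 135 x 95 mm high lying behind one of the standing signs, about 255 mm from the board's middle. Origin: centre of its underside, x along its length. Leave alone.
- round_loaf: Round dark loaf 175 x 165 x 100 mm high lying behind the other standing sign. Origin: centre of its underside. Leave alone.
Things that resemble listed ones, but are neither listed nor needed, are in the scene too. Leave any pink or red look-alike of the sign alone.

How it is judged:
By the outcome, as a careful person would: the job done as asked, in the order asked, and still so for the second after the job is handed in, with the robot touching nothing.
It also fails if it takes over 48 s, if anything falls off the work surface, if the arm or the gripper's body presses on something with over 40 N, if the wrist force passes 120 N, or if a joint passes its speed limit or range.

### The arm

A 6-joint arm with a two-finger parallel gripper is mounted at the origin on the work surface. World frame = base frame: x ahead of the robot, y to its left, z up, the work surface at z = 0. Lengths are in m, angles in degrees, forces in N, time in s.
With the tool pointing down it reaches from about 0.25 to 0.8 m from the base axis. Payload 3.9 kg.
Tool frame: the origin (TCP) lies at the very end of the fingers, on their centre line; the grasp point (between the pads) lies 19 mm behind it; z points along the fingers, y is the line along which they close (so a half turn about z gives the same grasp; the last joint's range is limited). The gripper opens to 85 mm and grips with 20 to 120 N. Pads are 22 mm wide; open, the fingers measure 114 mm over their backs; the gripper's body (76 mm by 85 mm) begins 54 mm behind the grasp point. The pads swing forward as they close: fully open they stand 13 mm farther back than shut.
Start: joints at [-72.135, 14.897, -7.913, 67.191, 0, 90], TCP at [0.161, -0.5, 0.231] pointing down, gripper open.
Joint ranges: [-159.42, 159.42], [-47.68, 98.78], [-73.54, 78.23], [-108.79, 121.32], [-90, 84.71], [-180, 180]. Speed limits (degrees/s): [147.25, 147.25, 180, 180, 180, 180].

### API

Orientations are given as [roll, pitch, yaw] about the fixed x, y, z axes, in that order (R = Rz(yaw) Ry(pitch) Rx(roll)).
In Python, from bench import get_obs, viewer, arm gives the robot as it stands.
- The arm moves only by the tool carry_out, never from a script. Its argument "commands" is text: rows parted by semicolons, each of 7 numbers parted by spaces: the turn, a rotation vector about the tool's x, y, z in rad, then the shift along the tool's x, y, z in cm, then the opening, from 0 (shut) to 1 (fully open). A call has 1 to 20 rows; each row shifts and turns the commanded pose from where the row before left it, along the tool's axes as they then stand; what a row does not reach is not made up. A row lasts 1/8 s, in which the tool goes at most 62.5 mm and 10.7 degrees, less where a joint would pass 70% of its speed; a pose out of reach is approached as far as the arm can. A call with a gripper value outside its range is refused whole. The fingers move at their own pace and stop on an object; the grip force is fixed at half the most. Time passes only in rows, so rows that do not move let the fingers close. It gives the time, the measured TCP pose, the force, the opening and the grip force at its end, in the units of the state.
- get_obs(): the state, without advancing time (a new reading comes with each control period).
- viewer.get_image(name): name is "side" or "top" or "wrist"; returns the picture (384x512x3 uint8, red, green, blue); there is no depth.
- viewer.camera_info(name): a dict with "vfov" (degrees; the focal length in pixels is half the picture's height over the tangent of half this angle, whatever the lens; pixels are square), "cx", "cy" (the principal point, pixels), "D" ([k1, k2, p1, p2, k3] as OpenCV has them; the pictures are not rectified), "view" (4x4, takes a point from world to camera coordinates). Camera axes: x right, y down, z forward; pixel columns grow to the right and rows downward; lengths in m; the calibration is good to about 2 mm. A picture is of the moment at which its call begins: read the wrist's pose just before it. camera_info takes no time and is no camera call; for the wrist camera it gives the pose at the moment of the call.
- arm.hand_in(): hands the job in; it is judged then, once.
Trained networks look in the newest picture that a camera, given by its name, has taken for a name from the list of things; names that differ only in an ending like _2 or _b are one class to them, and where a whole thing is asked for, a point or a joint stands for the part that bears it (a point fixed in the world has none). Each returns a list of dicts, best first, with "p" (0 to 1); they miss things now and then, are a little off and sometimes report something else, mostly with a low value. They report only what shows in the picture. A call takes as long as a camera call. They do not tell look-alikes from the thing itself.
- viewer.recognise(camera, label): "location" ([x, y, z] in m, in world coordinates, good to about 4 mm: the middle of the surface that is visible of it).
The state is a dict: "clock": time; "qpos": joint angles; "joint_velocities": joint speeds; "tau": joint torques, N m; "tcp_pos": TCP position; "eef_rot": TCP orientation; "ft_force": force on the tool from outside, world axes, zero at the start; "ft_torque": the same for the moment, N m; "gripper_width": finger opening in m; "finger_force": force on a finger pad.
Only numpy, scipy, OpenCV 4.12 (cv2) and the standard library are available. Lean on these libraries where they do the work, as an engineer would, in place of code of your own. Each camera call takes 0.05 s, during which the arm holds its last target. There are 200 camera calls.

## Working session

There is one attempt and no reset: what is moved stays moved. The work goes in short steps, Python scripts to look and compute and a tool call to move; the robot and the scene stay as the last step left them, time stands still between calls to the robot, and variables do not carry over. Pictures are saved under pics/ and viewed, at most 10 in all, crops included, and the job is handed in when it is done.

Besides the shell and the picture viewer there is one more tool, called after "Request:" in YAML: its name, and indented under it one key for each argument. carry_out: Moves the arm, as the interface text tells. Its arguments: {"type":"object","properties":{"commands":{"type":"string"}},"required":["commands"]}

```bash
mkdir -p pics; python3 - <<'E'
from bench import get_obs, viewer, arm
import cv2,numpy as np
for n in("side","top"):
    im=viewer.get_image(n); cv2.imwrite(f"pics/{n}0.png",im[:,:,::-1])
    i=viewer.camera_info(n); print(n,i["vfov"],i["cx"],i["cy"],np.round(i["D"],4),np.round(np.linalg.inv(i["view"]),3).tolist())
    for l in("sign","sign_heel","sign_toe","sign_top","board","rail","sign_left","sign_right","long_loaf","round_loaf"):
        print(l,[(np.round(d["location"],3).tolist(),round(d["p"],2)) for d in viewer.recognise(n,l)][:4])
o=get_obs();print(o["clock"],o["tcp_pos"],o["eef_rot"])
E
```

```text
side 44.56749978867417 255.73358013942905 196.73860696629342 [-0.0806  0.      0.      0.      0.    ] [[-0.83, -0.282, 0.481, 0.07], [-0.557, 0.456, -0.694, 0.817], [-0.024, -0.844, -0.536, 0.69], [0.0, 0.0, 0.0, 1.0]]
sign [([0.734, 0.22, 0.052], 0.94), ([0.835, 0.006, 0.056], 0.8), ([0.481, -0.017, 0.053], 0.66)]
sign_heel [([0.732, 0.217, 0.058], 0.96), ([0.832, 0.014, 0.055], 0.85), ([0.481, -0.017, 0.046], 0.6)]
sign_toe [([0.733, 0.217, 0.056], 0.91), ([0.83, 0.01, 0.058], 0.67), ([0.477, -0.014, 0.047], 0.57)]
sign_top [([0.482, -0.013, 0.05], 0.9), ([0.734, 0.223, 0.055], 0.83), ([0.833, 0.012, 0.052], 0.65)]
board [([0.485, 0.109, 0.021], 0.79)]
rail [([0.484, 0.105, 0.024], 0.83)]
sign_left [([0.54, 0.272, 0.043], 0.94)]
sign_right [([0.685, -0.216, 0.045], 0.93)]
long_loaf [([0.369, 0.231, 0.089], 0.92)]
round_loaf [([0.515, -0.232, 0.086], 0.88)]
top 57.90506969013754 253.4095545134447 189.2529551970134 [-0.0242  0.      0.      0.      0.    ] [[-0.014, -0.99, 0.141, 0.496], [-1.0, 0.013, -0.013, 0.063], [0.011, -0.141, -0.99, 1.011], [0.0, 0.0, 0.0, 1.0]]
sign [([0.844
[... 185 characters left out ...]
76), ([0.542, 0.005, 0.022], 0.4)]
sign_toe [([0.747, 0.197, 0.045], 0.97), ([0.848, -0.012, 0.037], 0.73), ([0.482, -0.028, 0.053], 0.56), ([0.539, 0.006, 0.023], 0.42)]
sign_top [([0.476, -0.03, 0.046], 0.89), ([0.39, 0.194, 0.1], 0.74), ([0.746, 0.199, 0.045], 0.64), ([0.842, -0.015, 0.035], 0.6)]
board [([0.543, 0.002, 0.022], 0.86), ([0.478, -0.03, 0.05], 0.19)]
rail []
sign_left [([0.55, 0.249, 0.039], 0.9), ([0.479, -0.03, 0.048], 0.29)]
sign_right [([0.692, -0.234, 0.041], 0.93)]
long_loaf [([0.39, 0.195, 0.099], 0.71)]
round_loaf [([0.541, -0.266, 0.105], 0.87), ([0.549, 0.251, 0.043], 0.61)]
1.1 [ 0.161052   -0.4996583   0.23131291] [-1.79999299e+02 -5.90498324e-04  1.78667302e+01]
```

View pics/side0.png

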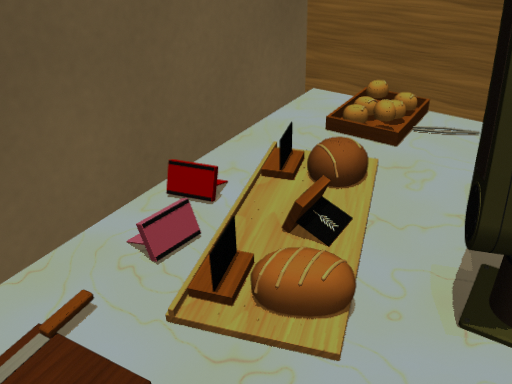

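View pics/top0.png

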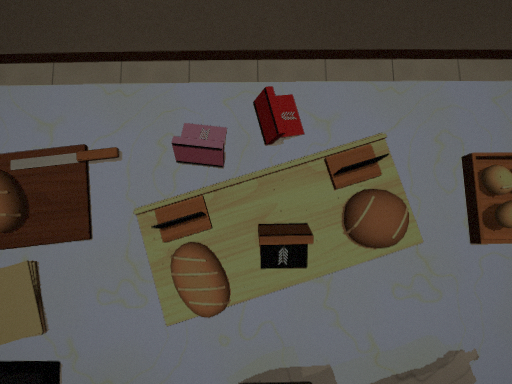

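The side and top pictures show the fallen sign near top-camera pixel (285,245), with the board yawed. I'll zoom in to get exact corners.

```bash
python3 - <<'E'
import cv2
im=cv2.imread("pics/top0.png")
cv2.imwrite("pics/c1.png",cv2.convertScaleAbs(cv2.resize(im[190:290,230:350],None,fx=6,fy=6,interpolation=cv2.INTER_CUBIC),alpha=1.6,beta=20))
cv2.imwrite("pics/c2.png",cv2.convertScaleAbs(cv2.resize(im[125:335,125:435],None,fx=2.58,fy=2.58,interpolation=cv2.INTER_CUBIC),alpha=1.4,beta=20))
E
```

```text
(no output)
```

View pics/c1.png

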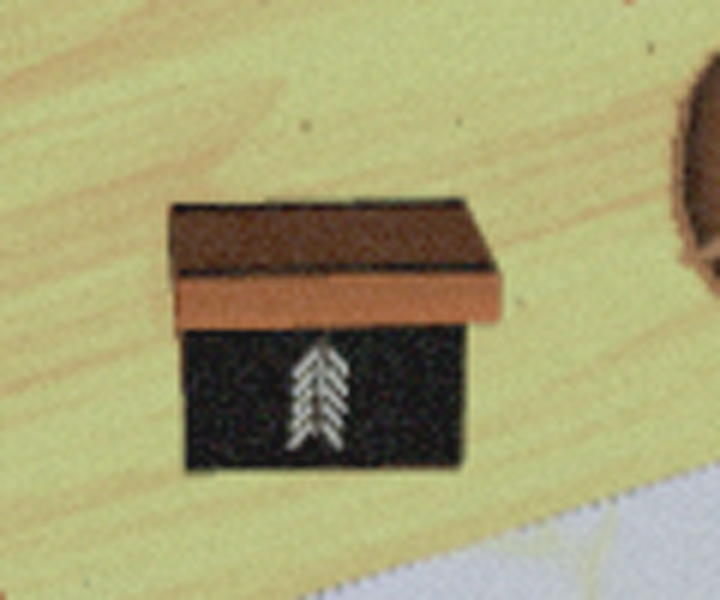

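View pics/c2.png

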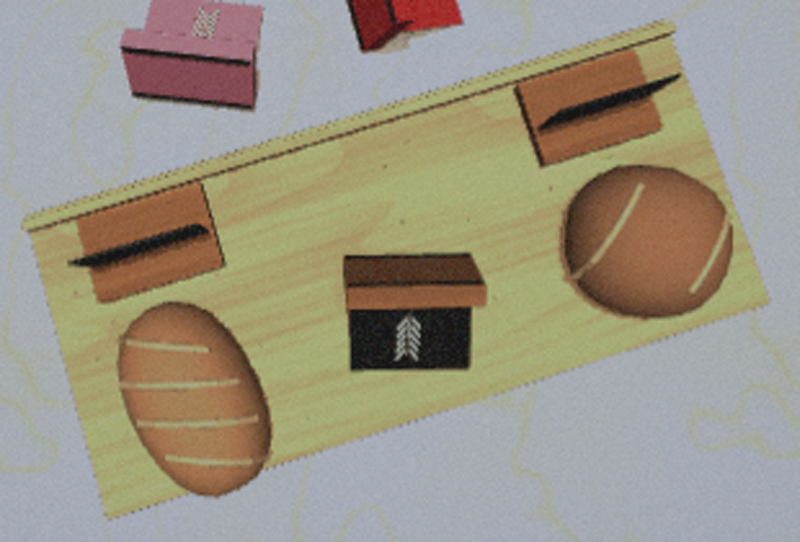

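The crops show the sign's toe edge at c1 (178–498, 272), the heel edge at y≈203, the panel top at y≈468, and the rail line at c2 (30,230)–(673,36).

```bash
cat > h.py <<'E'
from bench import get_obs, viewer, arm
import cv2,numpy as np
def K(n):
    i=viewer.camera_info(n); f=192/np.tan(np.radians(i["vfov"]/2))
    return np.array([[f,0,i["cx"]],[0,f,i["cy"]],[0,0,1]]),np.array(i["D"]),np.array(i["view"])
def unp(n,uv,z):
    k,D,V=K(n); p=cv2.undistortPoints(np.array([[uv]],float),k,D)[0,0]
    T=np.linalg.inv(V); d=T[:3,:3]@[p[0],p[1],1]; c=T[:3,3]
    return c+d*(z-c[2])/d[2]
def proj(n,P):
    k,D,V=K(n); return cv2.projectPoints(np.array(P,float).reshape(-1,3),cv2.Rodrigues(V[:3,:3])[0],V[:3,3],k,D)[0][:,0]
E
python3 - <<'E'
from h import *
c1=lambda x,y:(x/6+230-.4,y/6+190-.4)
c2=lambda x,y:(x/2.58+125-.3,y/2.58+125-.3)
for nm,c,x,y,z in [("toeL",c1,178,272,.117),("toeR",c1,498,272,.117),("heelL",c1,170,203,.029),("heelR",c1,465,203,.029),("fuL",c1,177,330,.108),("fuR",c1,500,322,.108),("topL",c1,185,470,.022),("topR",c1,462,467,.022),
 ("railinL",c2,30,230,.038),("railinR",c2,673,36,.038),("railinL20",c2,30,230,.02),("railinR20",c2,673,36,.02),("railoutL",c2,22,215,.038),("railoutR",c2,672,20,.038),("brL",c2,108,518,.02),("brR",c2,768,298,.02),
 ("SL fl",c2,78,218,.044),("SL fr",c2,203,182,.044),("SL rr",c2,223,265,.044),("SL rl",c2,98,301,.044),("SR fl",c2,517,88,.044),("SR fr",c2,638,48,.044),("SR rr",c2,662,128,.044),("SR rl",c2,543,165,.044)]:
    print(nm,np.round(unp("top",c(x,y),z)*1000,0))
E
```

```text
toeL [505.  38. 117.]
toeR [503. -99. 117.]
heelL [539.  39.  29.]
heelR [ 537. -100.   29.]
fuL [481.  39. 108.]
fuR [ 482. -100.  108.]
topL [415.  34.  22.]
topR [414. -96.  22.]
railinL [569. 379.  38.]
railinR [ 779. -337.   38.]
railinL20 [571. 385.  20.]
railinR20 [ 784. -345.   20.]
railoutL [586. 388.  38.]
railoutR [ 798. -337.   38.]
brL [264. 293.  20.]
brR [ 484. -431.   20.]
SL fl [581. 326.  44.]
SL fr [619. 191.  44.]
SL rr [529. 169.  44.]
SL rl [492. 302.  44.]
SR fl [ 719. -156.   44.]
SR fr [ 764. -294.   44.]
SR rr [ 672. -315.   44.]
SR rl [ 633. -181.   44.]
```

Request:
carry_out:
  commands: "0 0 0.163 0 0 0 0.5; 0 0 0.163 0 0 0 0.5; 0 0 0 2.3 -3.9 0 0.5; 0 0 0 2.3 -3.9 0 0.5; 0 0 0 2.3 -3.9 0 0.5; 0 0 0 2.3 -3.9 0 0.5; 0 0 0 2.3 -3.9 0 0.5; 0 0 0 2.3 -3.9 0 0.5; 0 0 0 2.3 -3.9 0 0.5; 0 0 0 2.3 -3.9 0 0.5; 0 0 0 2.3 -3.9 0 0.5; 0 0 0 2.3 -3.9 0 0.5; 0 0 0 2.3 -3.9 0 0.5; 0 0 0 2.3 -3.9 0 0.5; 0 0 0 0 0 0 0.5"

```text
clock: 2.98
tcp_pos: [0.4452, -0.0335, 0.2313]
eef_rot: [-180.0, -0.1, -0.5]
ft_force: [-0.3, -0.8, -0.4]
gripper_width: 0.0428
finger_force: 0.0
```

Request:
carry_out:
  commands: "0 0 0 0 0 4 0.5; 0 0 0 0 0 4 0.5; 0 0 0 0 0 4 0.5; 0 0 0 0 0 2.4 0.5; 0 0 0 1 0 0 0.5; 0 0 0 1 0 0 0.5; 0 0 0 1 0 0 0.5; 0 0 0 0.8 0 0 0.5; 0 0 0 0.8 0 0 0.5; 0 0 0 0.8 0 0 0.5; 0 0 0 0 0 0 0.5"

```text
clock: 4.35
tcp_pos: [0.4986, -0.0364, 0.0873]
eef_rot: [180.0, -0.0, -0.8]
ft_force: [-0.9, -0.8, 0.2]
gripper_width: 0.0434
finger_force: 0.0
```

```bash
python3 - <<'E'
from h import *
a=viewer.get_image("side")[100:290,200:400]; b=viewer.get_image("top")[150:340,200:400]
cv2.imwrite("pics/m1.png",cv2.convertScaleAbs(cv2.resize(np.hstack([a,b])[:,:,::-1],None,fx=2,fy=2),alpha=1.4,beta=20))
o=get_obs();print(o["clock"],o["tcp_pos"],o["ft_force"])
E
```

```text
4.45 [ 0.49745175 -0.03639204  0.08716685] [-0.06052316  0.40069568 -0.02802301]
```

View pics/m1.png

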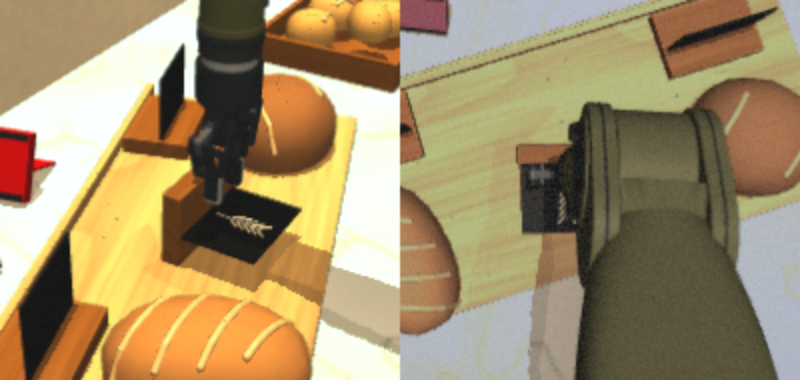

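Side view: the sign now stands on its foot's rear face with the fingers in front of the ledge (~215,190). I'll carry on over the balance point.

Request:
carry_out:
  commands: "0 0 0 0.8 0 0 0.5; 0 0 0 0.8 0 0 0.5; 0 0 0 0.8 0 0 0.5; 0 0 0 0.8 0 0 0.5; 0 0 0 0.8 0 0 0.5; 0 0 0 0.8 0 0 0.5; 0 0 0 0.8 0 0 0.5; 0 0 0 0.8 0 0 0.5; 0 0 0 0.8 0 0 0.5; 0 0 0 0.8 0 0 0.5; 0 0 0 0.8 0 0 0.5; 0 0 0 0.8 0 0 0.5; 0 0 0 0.8 0 0 0.5; 0 0 0 0 0 0 0.5; 0 0 0 0 0 0 0.5"

```text
clock: 6.32
tcp_pos: [0.6011, -0.0379, 0.0871]
eef_rot: [-180.0, 0.1, -0.8]
ft_force: [-0.4, -0.1, -0.3]
gripper_width: 0.0425
finger_force: 0.0
```

```bash
python3 - <<'E'
from h import *
a=viewer.get_image("side")[100:290,200:400]; b=viewer.get_image("top")[150:340,200:400]
cv2.imwrite("pics/m2.png",cv2.convertScaleAbs(cv2.resize(np.hstack([a,b])[:,:,::-1],None,fx=2,fy=2),alpha=1.4,beta=20))
o=get_obs();print(o["clock"],o["tcp_pos"],o["ft_force"])
E
```

```text
6.425 [ 0.60108395 -0.03785501  0.087218  ] [0.43843374 1.10251519 0.18862345]
```

View pics/m2.png

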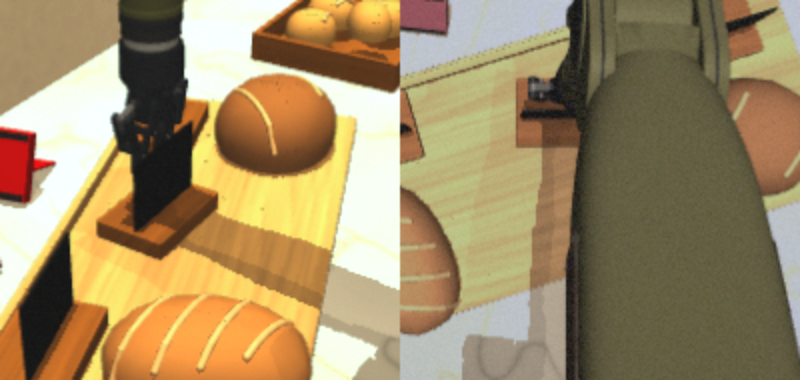

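The sign stands on its foot. I'll lift clear and measure it.

Request:
carry_out:
  commands: "0 0 0 0 0 -4 0.5; 0 0 0 0 0 -5 0.5; 0 0 0 0 0 -5 0.5; 0 0 0 -4.5 4 0 0.5; 0 0 0 -4.5 4 0 0.5; 0 0 0 -4.5 4 0 0.5; 0 0 0 -4.5 4 0 0.5; 0 0 -0.15 -2 4 0 0.5; 0 0 -0.15 0 4 0 0.5; 0 0 0 0 0 0 0.5"

```text
clock: 7.68
tcp_pos: [0.4041, -0.2769, 0.2274]
eef_rot: [179.9, -0.0, 16.2]
ft_force: [-0.2, 0.4, -1.2]
gripper_width: 0.0427
finger_force: 0.0
```

```bash
python3 - <<'E'
from h import *
im=viewer.get_image("top");cv2.imwrite("pics/t2.png",im[:,:,::-1])
cv2.imwrite("pics/m3.png",cv2.convertScaleAbs(cv2.resize(im[150:275,220:380][:,:,::-1],None,fx=4.8,fy=4.8,interpolation=cv2.INTER_CUBIC),alpha=1.5,beta=20))
for l in("sign",):print([(np.round(d["location"],3).tolist(),round(d["p"],2)) for d in viewer.recognise("top",l)])
o=get_obs();print(o["clock"],o["tcp_pos"],o["eef_rot"])
E
```

```text
[([0.576, -0.033, 0.043], 0.95), ([0.747, 0.201, 0.044], 0.77), ([0.846, -0.014, 0.036], 0.71)]
7.775 [ 0.40371607 -0.2744338   0.2271602 ] [-1.79943765e+02  1.78926394e-02  1.62696931e+01]
```

View pics/m3.png

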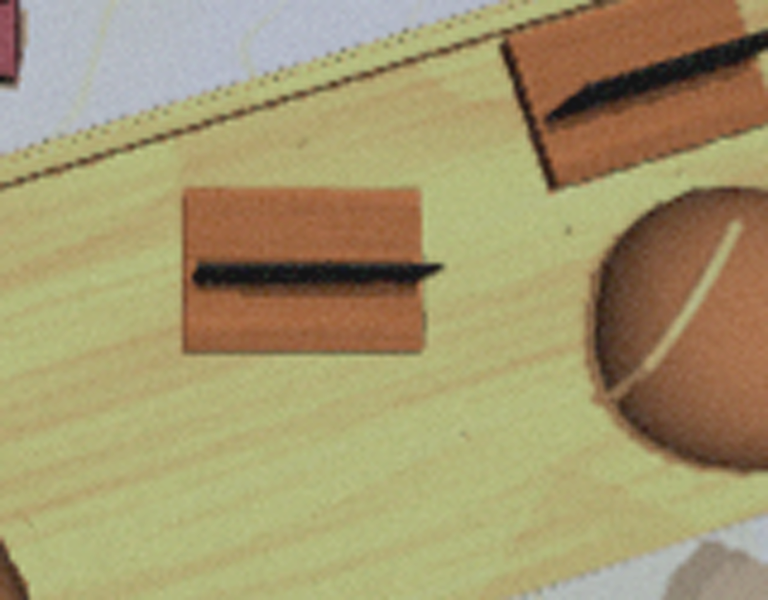

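Foot corners at m3 pixels (183,188), (420,188), (424,352), (183,352).

```bash
python3 - <<'E'
from h import *
P=[unp("top",(x/4.8+219.6,y/4.8+149.6),.044) for x,y in [(183,188),(420,188),(424,352),(183,352)]]
print(np.round(np.array(P)*1000),np.mean(P,0))
c,s=np.cos(np.radians(16.4)),np.sin(np.radians(16.4))
for p in P+[np.mean(P,0)]:
    d=p[:2]-[.678,.020]; print("board rel rail",np.round([d[0]*c+d[1]*s,-d[0]*s+d[1]*c],3))
E
```

```text
[[ 635.   38.   44.]
 [ 633. -101.   44.]
 [ 537. -100.   44.]
 [ 539.   40.   44.]] [ 0.58628537 -0.03084529  0.044     ]
board rel rail [-0.036  0.03 ]
board rel rail [-0.077 -0.104]
board rel rail [-0.169 -0.075]
board rel rail [-0.127  0.058]
board rel rail [-0.102 -0.023]
```

Request:
carry_out:
  commands: "0 0 0.148 0 0 0 0; 0 0 0.148 0 0 0 0; 0 0 0 3.7 -2.6 0 0; 0 0 0 3.7 -2.6 0 0; 0 0 0 3.7 -2.6 0 0; 0 0 0 3.7 -2.6 0 0; 0 0 0 3.7 -2.6 0 0; 0 0 0 3.7 -2.6 0 0; 0 0 0 0 0 0 0; 0 0 0 0 0 0 0"

```text
clock: 9.02
tcp_pos: [0.6269, -0.1199, 0.227]
eef_rot: [-180.0, 0.1, -0.5]
ft_force: [-0.2, 0.3, 0.5]
gripper_width: -0.0002
finger_force: 0.0
```

Request:
carry_out:
  commands: "0 0 0 0.2 0.6 4 0; 0 0 0 0 0 4.5 0; 0 0 0 0 0 4 0; 0 0 0 0 0 4 0; 0 0 0 0 0 3.4 0; 0 0 0 0 0 0 0; 0 0 0 0 0 0 0"

```text
clock: 9.9
tcp_pos: [0.63, -0.1275, 0.0299]
eef_rot: [180.0, -0.1, -0.6]
ft_force: [-0.1, 0.7, -0.5]
gripper_width: -0.0001
finger_force: 0.0
```

Request:
carry_out:
  commands: "0 0 0 0 -0.6 0 0; 0 0 0 0 -0.5 0 0; 0 0 -0.03 0.21 -0.25 0 0; 0 0 -0.03 0.21 -0.25 0 0; 0 0 -0.03 0.21 -0.25 0 0; 0 0 -0.03 0.21 -0.25 0 0; 0 0 -0.03 0.21 -0.25 0 0; 0 0 -0.03 0.21 -0.25 0 0; 0 0 -0.03 0.21 -0.25 0 0; 0 0 -0.03 0.21 -0.25 0 0; 0 0 -0.03 0.21 -0.25 0 0; 0 0 -0.03 0.21 -0.25 0 0; 0 0 0 0 0 0 0"

```text
clock: 11.52
tcp_pos: [0.649, -0.0886, 0.0288]
eef_rot: [180.0, -0.1, 16.6]
ft_force: [2.7, -2.9, 4.7]
gripper_width: 0.0
finger_force: 2.3
```

```bash
python3 - <<'E'
from h import *
a=viewer.get_image("side")[100:290,200:400]; b=viewer.get_image("top")[110:300,200:400]
cv2.imwrite("pics/m4.png",cv2.convertScaleAbs(cv2.resize(np.hstack([a,b])[:,:,::-1],None,fx=2,fy=2),alpha=1.4,beta=20))
o=get_obs();print(o["clock"],o["tcp_pos"],o["ft_force"])
E
```

```text
11.625 [ 0.64884403 -0.08863228  0.02871024] [ 3.32017126 -3.31185204  4.34652416]
```

View pics/m4.png

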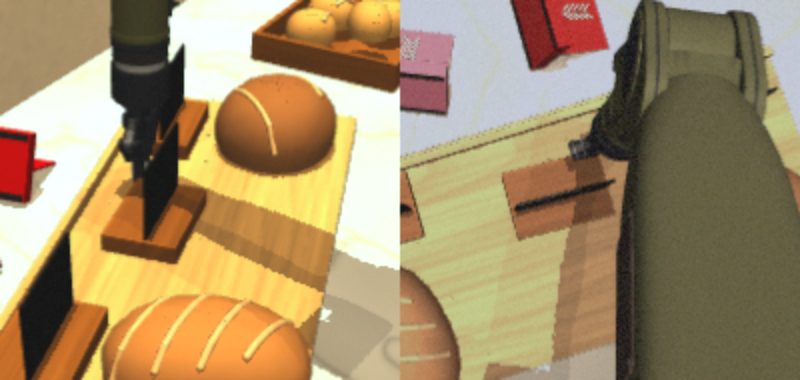

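The sign has turned to about the board's yaw. I'll back off, lift and measure.

Request:
carry_out:
  commands: "0 0 0 0.2 0.8 0 0; 0 0 0 0 0 -4.5 0; 0 0 0 0 0 -5 0; 0 0 0 0 0 -5 0; 0 0 0 0 0 -5 1; 0 0 0 -4 2 0 1; 0 0 0 -4.5 2.5 0 1; 0 0 0 -4.5 2.5 0 1; 0 0 0 -4 2 0 1; 0 0 0 -4 2 0 1; 0 0 0 0 0 0 1"

```text
clock: 13.0
tcp_pos: [0.4787, -0.2615, 0.2222]
eef_rot: [-179.8, 0.1, 16.4]
ft_force: [0.2, 0.5, -0.2]
gripper_width: 0.0855
finger_force: 0.0
```

```bash
python3 - <<'E'
from h import *
im=viewer.get_image("top")
cv2.imwrite("pics/m5.png",cv2.convertScaleAbs(cv2.resize(im[140:265,220:380][:,:,::-1],None,fx=4.8,fy=4.8,interpolation=cv2.INTER_CUBIC),alpha=1.5,beta=20))
o=get_obs();print(o["clock"],o["tcp_pos"],o["eef_rot"],o["gripper_width"])
E
```

```text
13.05 [ 0.48027273 -0.260851    0.22237285] [-1.79787824e+02  6.32087780e-02  1.64753878e+01] 0.08568221891104952
```

View pics/m5.png

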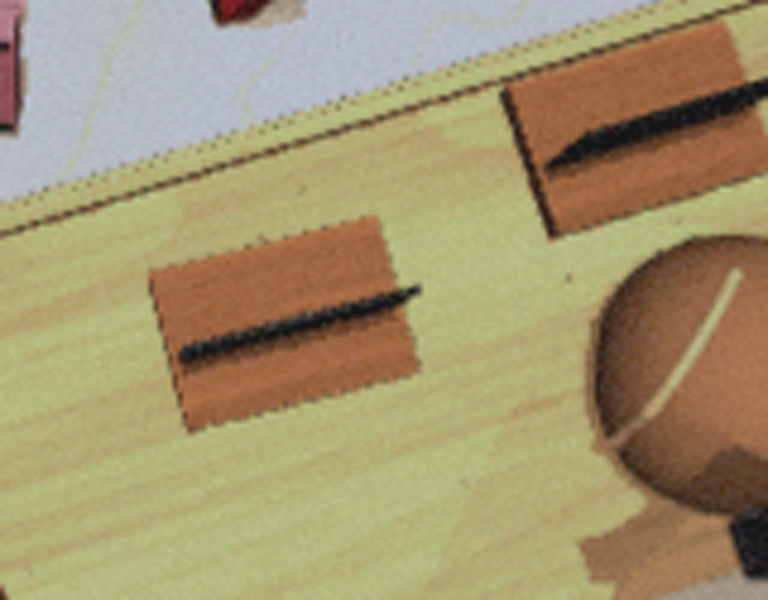

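Foot corners at m5 pixels (150,270), (380,215), (420,372), (190,432).

```bash
python3 - <<'E'
from h import *
P=np.array([unp("top",(x/4.8+219.6,y/4.8+139.6),.044) for x,y in [(150,270),(380,215),(420,372),(190,432)]])
print(np.round(P*1000));m=P.mean(0)
v=P[0]+P[3]-P[1]-P[2]; yaw=np.degrees(np.arctan2(-v[0],v[1])); 
f=P[0]+P[1]-P[2]-P[3]; yaw2=np.degrees(np.arctan2(f[1],f[0]));print(m,yaw,yaw2)
# rail/SR refs in the same picture
R=[unp("top",(x/4.8+219.6,y/4.8+139.6),.038) for x,y in [(0,234),(500,88)]];w=R[0]-R[1];print(np.round(R,4),"rail yaw",np.degrees(np.arctan2(-w[0],w[1])))
c,s=np.cos(np.radians(16.4)),np.sin(np.radians(16.4));B=np.array([[c,s],[-s,c]])
print("centre board",B@(m[:2]-[.678,.02]))
t=get_obs()["tcp_pos"][:2]
print("tcp->centre in board axes",B@(m[:2]-t))
E
```

```text
[[615.  58.  44.]
 [646. -78.  44.]
 [554. -98.  44.]
 [521.  36.  44.]]
[ 0.58396908 -0.02065196  0.044     ] 13.244075573507436 12.686104423017639
[[ 0.6386  0.1459  0.038 ]
 [ 0.7232 -0.1536  0.038 ]] rail yaw 15.78790200364091
centre board [-0.10168291 -0.01244916]
tcp->centre in board axes [0.1672955  0.20114852]
```

Request:
carry_out:
  commands: "0 0 0 1.7 -4 0 1; 0 0 0 1.8 -4 0 1; 0 0 0 1.8 -4 0 1; 0 0 0 1.8 -4 0 1; 0 0 0 1.8 -4 0 1; 0 0 0 0 0 5 1; 0 0 0 0 0 5 1; 0 0 0 0 0 5 1; 0 0.17 0 0 0 0 1; 0 0 0 0 0 0 1; 0 0 0 0 0 0 1"

```text
clock: 14.42
tcp_pos: [0.5115, -0.0434, 0.0744]
eef_rot: [180.0, -9.8, 16.7]
ft_force: [0.4, -0.1, 1.3]
gripper_width: 0.0854
finger_force: 0.0
```

Request:
carry_out:
  commands: "0 0 0 -0.4 0 2.5 1; 0 0 0 -0.3 0 1.7 1; 0 0 0 -0.2 0 1.1 1; 0 0 0 0 0 0 1; 0 0 0 0 0 0 1"

```text
clock: 15.05
tcp_pos: [0.5116, -0.044, 0.0205]
eef_rot: [180.0, -9.8, 16.6]
ft_force: [0.1, -0.7, -0.2]
gripper_width: 0.0855
finger_force: 0.0
```

Request:
carry_out:
  commands: "0 0 0 0.69 0 0.12 1; 0 0 0 0.69 0 0.12 1; 0 0 0 0.59 -0.15 0.1 1; 0 0 0 0.59 -0.15 0.1 1; 0 0 0 0.59 -0.15 0.1 1; 0 0 0 0.59 -0.15 0.1 1; 0 0 0 0.59 -0.15 0.1 1; 0 0 0 0.59 -0.15 0.1 1; 0 0 0 0.59 -0.15 0.1 1; 0 0 0 0 0 0 1"

```text
clock: 16.3
tcp_pos: [0.5621, -0.0173, 0.0198]
eef_rot: [-180.0, -9.9, 16.7]
ft_force: [-0.5, -0.1, 0.7]
gripper_width: 0.0853
finger_force: 0.0
```

```bash
python3 - <<'E'
from h import *
a=viewer.get_image("side")[100:290,200:400]; b=viewer.get_image("top")[110:300,200:400]
cv2.imwrite("pics/m6.png",cv2.convertScaleAbs(cv2.resize(np.hstack([a,b])[:,:,::-1],None,fx=2,fy=2),alpha=1.4,beta=20))
E
```

```text
(no output)
```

View pics/m6.png

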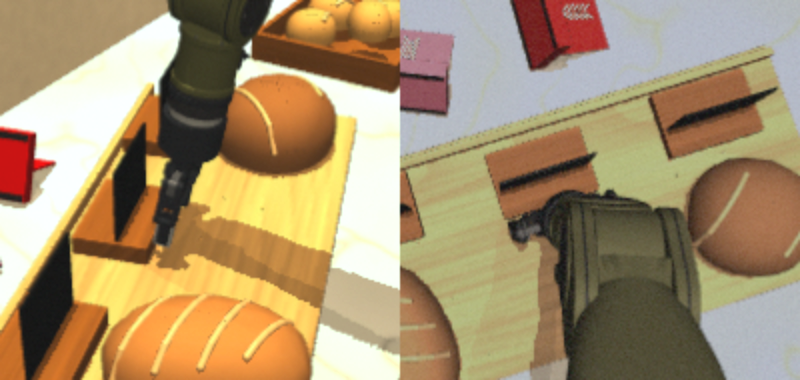

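Top view: the sign is about 17 mm from the rail and nearly square, with front edge (487,157)–(577,128). I'll push on gently.

Request:
carry_out:
  commands: "0 0 0 0.39 -0.1 0.07 1; 0 0 0 0.39 -0.1 0.07 1; 0 0 0 0.39 -0.1 0.07 1; 0 0 0 0.2 0 0.035 1; 0 0 0 0 0 0 1"

```text
clock: 17.02
tcp_pos: [0.5717, -0.0118, 0.0194]
eef_rot: [180.0, -9.6, 16.6]
ft_force: [-4.9, -2.9, 4.7]
gripper_width: 0.0853
finger_force: 2.7
```

Request:
carry_out:
  commands: "0 0 0 0.3 0 0.03 1; 0 0 0 0.2 0 0.03 1; 0 0 0 0 0 0 1; 0 0 0 0 0 0 1"

```text
clock: 17.52
tcp_pos: [0.5773, -0.0097, 0.0195]
eef_rot: [-180.0, -9.7, 16.6]
ft_force: [-3.9, -1.8, 0.7]
gripper_width: 0.0859
finger_force: 1.9
```

Request:
carry_out:
  commands: "0 0 0 0.2 0 0.03 1; 0 0 0 0.1 0 0.02 1; 0 0 0 0 0 0 1; 0 0 0 0 0 0 1"

```text
clock: 18.02
tcp_pos: [0.5775, -0.0097, 0.0193]
eef_rot: [180.0, -9.4, 16.6]
ft_force: [-10.8, -2.8, 9.1]
gripper_width: 0.0856
finger_force: 5.7
```

Request:
carry_out:
  commands: "0 0 0 0.2 0 0.03 1; 0 0 0 0.1 0 0.02 1; 0 0 0 0 0 0 1; 0 0 0 0 0 0 1"

```text
clock: 18.52
tcp_pos: [0.5775, -0.0096, 0.0191]
eef_rot: [180.0, -9.1, 16.5]
ft_force: [-16.9, -6.2, 17.3]
gripper_width: 0.0856
finger_force: 9.3
```

Request:
carry_out:
  commands: "0 0 0 -1.2 0 -0.2 1; 0 0 0 -3 0 -0.5 1; 0 0 0 0 0 -5 1; 0 0 0 0 0 -5 1; 0 0 0 0 0 -5 1; 0 0 0 -2 4.5 -3 1; 0 0 0 -2 4.5 0 1; 0 0 0 -2 4.5 0 1; 0 0 0 -2 4.5 0 1; 0 0 0 -1 4.5 0 1; 0 0 0 0 0 0 1"

```text
clock: 19.9
tcp_pos: [0.4949, -0.2735, 0.1822]
eef_rot: [179.8, -9.9, 16.4]
ft_force: [1.0, 0.1, -0.1]
gripper_width: 0.0858
finger_force: 0.0
```

```bash
python3 - <<'E'
from h import *
im=viewer.get_image("top");cv2.imwrite("pics/t9.png",im[:,:,::-1])
print([(np.round(d["location"],3).tolist(),round(d["p"],2)) for d in viewer.recognise("top","sign")])
o=get_obs();print(o["clock"],o["tcp_pos"])
# rectify the z=.044 plane onto 0.5 mm grid, board axes
c,s=np.cos(np.radians(16.3)),np.sin(np.radians(16.3))
bx,by=np.meshgrid(np.arange(-.16,.03,.0005),np.arange(-.34,.34,.0005),indexing="ij")
W=np.stack([.678+bx*c-by*s,.02+bx*s+by*c,0*bx+.044],-1)
uv=proj("top",W).reshape(*bx.shape,2).astype(np.float32)
r=cv2.remap(im,uv[...,0],uv[...,1],cv2.INTER_CUBIC).astype(int)
m=((r[...,1]<.72*r[...,0])|(r.max(-1)<45)).astype(np.uint8); m=cv2.morphologyEx(m,cv2.MORPH_OPEN,np.ones((15,15)))
cn,_=cv2.findContours(m,cv2.RETR_EXTERNAL,cv2.CHAIN_APPROX_NONE)
for k in cn:
    if cv2.contourArea(k)>8000:
        R=cv2.minAreaRect(k);print("board x,y",round(R[0][1]*.5-160,1),round(R[0][0]*.5-340,1),"size",np.round(np.array(R[1])*.5,1),"ang",round(R[2],1))
E
```

```text
[([0.624, 0.01, 0.045], 0.89), ([0.748, 0.2, 0.045], 0.85), ([0.842, -0.013, 0.037], 0.63)]
20.0 [ 0.49377763 -0.27013282  0.18187491]
board x,y -49.0 1.2 size [ 95.  144.5] ang 90.0
board x,y -51.2 -257.5 size [ 97.5 162. ] ang 90.0
board x,y -53.3 257.0 size [148.   97.5] ang 0.0
board x,y -141.5 254.0 size [37. 94.] ang 90.0
board x,y -143.5 -256.2 size [ 33.  139.5] ang 90.0
```

```bash
python3 -c "
from bench import arm;print(arm.hand_in())"
```

```text
the job is handed in; nothing more can be done
None
```

The sign stands on its foot, square against the front rail, about 1 mm from the middle of the gap by the last camera measurement; the other signs and the loaves were left alone, and the job was handed in at about 20 s (no verdict was returned).

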